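# Start the screw stopper of a vacuum food jar and hold it started

### The arm

A 6-joint arm with a two-finger parallel gripper is mounted at the origin on the work surface. World frame = base frame: x ahead of the robot, y to its left, z up, the work surface at z = 0. Lengths are in mm, angles in rad, forces in N, time in s.
With the tool pointing down it reaches from about 425 to 950 mm from the base axis. Payload 3.5 kg.
Tool frame: the origin (TCP) lies midway between the tips of the shut fingers; the grasp point (between the pads) lies 19 mm behind it; z points along the fingers, y is the line along which they close (so a half turn about z gives the same grasp; the last joint's range is limited). The gripper opens to 85 mm and grips with 20 to 120 N. Pads are 22 mm wide; open, the fingers measure 114 mm over their backs; the gripper's body (76 mm by 85 mm) begins 54 mm behind the grasp point. The pads swing forward as they close: fully open they stand 13 mm farther back than shut.
Start: joints at [-1.499, 0.286, 1.577, -0, 1.279, -0.15], TCP at [148.516, -658.444, 231.325] pointing down, gripper open.
Joint ranges: [-2.77, 2.77], [-0.9, 2.22], [0.21, 2.48], [-1.53, 4.67], [0.24, 2.81], [-2.84, 2.84]. Speed limits (rad/s): [2.79, 2.79, 3.14, 3.14, 3.14, 3.14].

### API

Orientations are given as a unit quaternion [w, x, y, z].
In Python, from workcell import env gives the robot as it stands.
- The arm moves only by the tool step_arm, never from a script. Its argument "steps" is a list of rows, each a list of 3 entries, a list of its own where there are three numbers: the shift along the tool's x, y, z in m, then the turn, a rotation vector about the tool's x, y, z in rad, then the finger opening in m, from 0 to 0.0854. In form: [[[x, y, z], [ax, ay, az], grip], ...]. A call has 1 to 8 rows; each row shifts and turns the commanded pose from where the row before left it, along the tool's axes as they then stand; what a row does not reach is not made up. A row lasts 1/8 s, in which the tool goes at most 62.5 mm and 10.7 degrees, less where a joint would pass 70% of its speed; a pose out of reach is approached as far as the arm can. A call is refused whole if a number of a shift passes 0.0625 or a number of a turn 0.188, either way. A call with a gripper value outside its range is refused whole. The fingers move at their own pace and stop on an object; "grip_force" is the grip in N (left out, the last holds). Time passes only in rows, so rows that do not move let the fingers close. It gives the time, the measured TCP pose, the force, the opening and the grip force at its end, in the units of the state.
- env.read_state(): the state, without advancing time (a new reading comes with each control period).
- env.camera(name): name is "scene" or "top"; returns a dict with "pixels" (480x640x3 uint8, blue, green, red), "depth" (480x640 float32, mm along the optical axis (not along the pixel's ray), 0 where there is no reading), "fx", "fy", "cx", "cy" (pixels), "R" (3x3) and "t" (3): a world point X has camera coordinates R X + t. Camera axes: x right, y down, z forward; pixel columns grow to the right and rows downward; lengths in mm; the calibration is good to about 2 mm. A picture is of the moment at which its call begins.
- env.hand_in(): hands the job in; it is judged then, once.
The state is a dict: "t": time; "qpos": joint angles; "qvel": joint speeds; "effort": joint torques, N m; "position": TCP position; "orientation": TCP orientation; "force": force on the tool from outside, world axes, zero at the start; "moment": the same for the moment, N m; "opening": finger opening in mm; "grip_force": force on a finger pad.
Only numpy, scipy, OpenCV 4.12 (cv2) and the standard library are available. Lean on these libraries where they do the work, as an engineer would, in place of code of your own. Each camera call takes 0.05 s, during which the arm holds its last target. There are 200 camera calls.

### The job

The steel food jar stands clamped in the one-handed jar holder and its black screw stopper has only been dropped into the neck: it rests on the thread without having caught. Without lifting it out, press lightly and turn it backward (anticlockwise seen from above) until you feel it drop at the start of the thread, and from there turn it forward (clockwise) one full turn, re-gripping as needed. Finish with the knob still gripped in the fingers, the stopper level and started by that one turn, ready to be taken over and screwed home; leave everything else on the table where it is.

Things in the scene. Friction and masses are not known exactly. Their poses are not given: they have to be found in the camera images.
- stopper: Black screw stopper, 160 g. Origin: centre of its knob's underside; z up its axis. Knob: round, 48 mm across, 30 mm tall, ribbed. Below it a grey plug, 39 mm across, 46 mm long, with a coarse right-hand thread (three starts): caught, it sinks 15 mm per clockwise turn. Starts loose in the neck, upright, uncaught, underside 23 to 26 mm above the rim, 0.45 to 1.5 rad from the drop.
- stopper_dot (a point): White dot on top of the stopper's knob, 20 mm off its axis along the stopper's own x, 31 mm above the knob's underside; it sits over one of the three starts of the stopper's thread. When caught the stopper has 0.8 mm of up-and-down play and stays at its height when let go; sideways it has 0.5 mm.
- jar: Steel vacuum food jar, fixed (clamped in the holder; it neither moves nor turns). Origin: centre of its underside, 14 mm above the table; z up. 88 mm across; its neck, a collar 57 mm across, ends in the rim 116 mm above the origin (130 mm above the table). It stands at any yaw.
- jar_rim (a point): Centre of the jar's mouth at the rim, z up. Its x axis, fixed to the jar, points to the upper end of a thread in the neck: with the dot backed to just past it the stopper (its underside now 27 mm above the rim) loses its support and, if lowered, pushed or let go, drops 5 mm to 22 mm. One turn forward from there the underside is 7 to 8 mm above the rim; screwed home, 0.
- holder: White one-handed jar holder, fixed: base plate 150 x 210 mm (long side along its y) on suction feet, 14 mm high in all, two white jaws with rubber pads either side of the jar along its y up to 69 mm high, blue clamp knob on its -y side. Origin: under its centre, on the table, in line with the jar's axis.
- cover_cup: Steel cover cup of the jar, 87 mm across, 50 mm tall, standing open side up near the holder; origin under its centre. Leave alone.
- spoon: Steel spoon, 160 mm long along its x, lying near the holder; origin under its middle. Leave alone.
- leaf_tray: Dark red lacquer tray shaped like a five-pointed leaf, about 180 mm across, 13 mm high. Leave alone.
- tea_cup: Blue ceramic tea cup, 72 mm across, 75 mm tall. Leave alone.
- notebook: Pale notebook, 210 x 148 x 13 mm. Leave alone.
- sanitiser: Clear bottle with orange cap, 56 mm across, 150 mm tall. Leave alone.
- snack_bowl: Wooden bowl, 110 mm across, 45 mm tall. Leave alone.
Not all that is in view belongs to the job. What is shaped like the stopper but brown or purple is not meant.

How it is judged (in metres and radians):
On the way, in this order (a step that is already met when the one before it is completed fails the run):
1. the stopper has been backed to the thread's start and has dropped there: underside 20.2 to 23.6 mm above the rim, its dot within about 30 degrees of the thread's end (horizontal distance between stopper and jar_rim below 0.003 m and z of stopper in the frame of jar_rim between 0.0202 and 0.0236 m and x of stopper_dot in the frame of jar_rim above 0.017 m), for 0.05 s.
2. the stopper has been turned forward one turn from there, to within a quarter turn (horizontal distance between stopper and jar_rim below 0.003 m and z of stopper in the frame of jar_rim between 0.003 and 0.0118 m and x of stopper_dot in the frame of jar_rim above 0 m and angle between stopper's own z axis and vertical below 0.06 rad), for 0.1 s.
At the end, for the whole second after the job is handed in: The stopper is caught in the jar's thread one turn (within a quarter turn) past the drop: its knob's underside 3 to 11.8 mm above the rim, its dot on the thread-end side, centred within 3 mm, within 0.06 rad of upright and at rest, with the fingers gripping it with more than 3 N (all of step 2 and contact force between stopper and the fingers above 3 N and linear speed of stopper below 0.01 m/s and angular speed of stopper below 0.1 rad/s); the arm keeps its last pose, push and grip.
It fails at once if the stopper is lifted off the thread (more than 4 mm above its highest resting height) (z of stopper in the frame of jar_rim above 0.031 m).
It fails at once if the stopper is turned forward before it has dropped (to more than 125 degrees short of the drop), or is backed as far past the drop (z of stopper in the frame of jar_rim between 0.0186 and 0.023 m and x of stopper_dot in the frame of jar_rim below -0.0115 m).
It fails at once if the stopper is forced against the jar with more than 60 N (contact force between stopper and jar above 60 N).
It fails at once if anything else on the table is moved by more than 20 mm (distance of any of cover_cup, spoon, leaf_tray, tea_cup, notebook, sanitiser, snack_bowl from where it was at the start of the episode above 0.02 m).
It also fails if it takes over 58 s, if anything falls off the work surface, if the arm or the gripper's body presses on something with over 40 N, if the wrist force passes 120 N, or if a joint passes its speed limit or range.

## Working session

There is one attempt and no reset: what is moved stays moved. The work goes in short steps, Python scripts to look and compute and a tool call to move; the robot and the scene stay as the last step left them, time stands still between calls to the robot, and variables do not carry over. Pictures are saved under pics/ and viewed, at most 10 in all, crops included, and the job is handed in when it is done.

Besides the shell and the picture viewer there is one more tool, called after "Request:" as name(argument=value, ...) on one line, values as JSON. step_arm: Moves the arm, as the interface text tells. Its arguments: {"type":"object","properties":{"steps":{"type":"array","items":{"type":"array"}},"grip_force":{"type":"number"}},"required":["steps"]}

```bash
mkdir -p pics; python3 - <<'E'
from workcell import env
import cv2,numpy as np
for n in("scene","top"):
    c=env.camera(n); cv2.imwrite(f"pics/{n}0.png",c["pixels"]); np.savez(f"{n}0.npz",**c)
    print(n,c["fx"],c["cx"],c["cy"],c["R"],c["t"])
print(env.read_state())
E
```

```text
scene 582.9172771563183 309.58564438376334 242.72047941748866 [[ 0.86471538  0.50221713 -0.00672803]
 [ 0.33142964 -0.58061681 -0.7436656 ]
 [-0.37738801  0.64082921 -0.66851792]] [-454.58308262  -82.31236337 1731.16338097]
top 493.63755116477614 317.9047987565382 241.10157160275784 [[-0.00674488 -0.9997466   0.02147678]
 [-0.99451057  0.00446378 -0.10454087]
 [ 0.10441851 -0.022064   -0.99428867]] [9.93705619e-01 5.75057853e+02 1.30827968e+03]
{'t': 0.1, 'qpos': array([-1.49899991e+00,  2.87087902e-01,  1.57797392e+00,  1.80966953e-05,
        1.27860550e+00, -1.50000507e-01]), 'qvel': array([-1.64424103e-03, -1.78659712e-03, -4.29207715e-03,  4.08356838e-05,
        3.35917407e-04, -4.84420328e-04]), 'effort': array([ 1.07969925e-03, -4.07299268e+01, -2.93698257e+01, -1.12302066e-04,
        3.45508182e-03, -4.23640270e-07]), 'position': array([ 148.47992505, -657.88317211,  230.10896842]), 'orientation': array([-1.03620390e-03,  9.93856820e-01,  1.10668627e-01,  4.92071088e-05]), 'force': array([ 0.9249421 ,  0.25065113, -0.5041591 ]), 'moment': array([ 0.02284192, -0.04402882,  0.01942548]), 'grip_force': 0.0, 'opening': 85.53400454535787}
```

View pics/scene0.png

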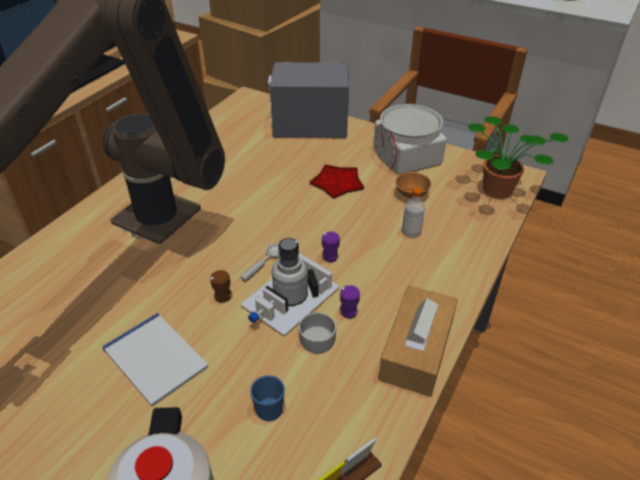

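View pics/top0.png

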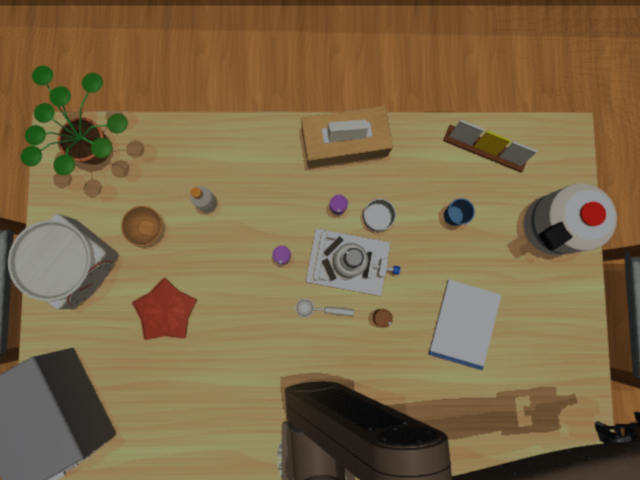

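The scene view shows the stopper at about (289,248) in the clamped jar. The top view has it at about (354,257), with the arm clear of it. I'll enlarge both.

```bash
python3 - <<'E'
import cv2,numpy as np
a=np.load("top0.npz")["pixels"][232:282,325:385]; b=np.load("scene0.npz")["pixels"][232:282,260:320]
z=lambda i:cv2.resize(i,None,fx=6.6,fy=6.6*1.0,interpolation=cv2.INTER_CUBIC)
im=np.hstack([z(a),z(b)]).astype(float); im=255*(im/255)**.6
cv2.imwrite("pics/c0.png",im.astype(np.uint8)); print(im.shape)
d=np.load("top0.npz");c=d
def ray(c,u,v,z):
    R,t=c["R"],c["t"]; o=-R.T@t; r=R.T@np.array([(u-c["cx"])/c["fx"],(v-c["cy"])/c["fy"],1]); return o+r*(z-o[2])/r[2]
D=d["depth"][225:290,315:400]
vs,us=np.mgrid[225:290,315:400]
P=np.stack([(us-d["cx"])/d["fx"]*D,(vs-d["cy"])/d["fy"]*D,D],-1)-d["t"]; W=P@d["R"]
m=(W[...,2]>165); print(m.sum(),W[m].mean(0),np.median(W[m],0),us[m].mean(),vs[m].mean(), W[m].min(0),W[m].max(0))
m2=(W[...,2]>120)&(W[...,2]<140); print(m2.sum(),W[m2].mean(0))
m3=(W[...,2]>85)&(W[...,2]<125); print(m3.sum(),W[m3].min(0),W[m3].max(0))
E
```

```text
(330, 792, 3)
346 [513.59404525 -75.48801805 258.78343918] [517.82822326 -80.46402563 184.32931736] 353.0635838150289 257.84971098265896 [ 435.29920701 -106.96265617  166.16089286] [ 542.28454735   27.29240089 1360.90336061]
95 [509.6239488  -72.54807177 128.59097936]
510 [ 475.32526752 -126.23474157   85.3958352 ] [562.27348813 -39.34291829 124.82593203]
```

View pics/c0.png

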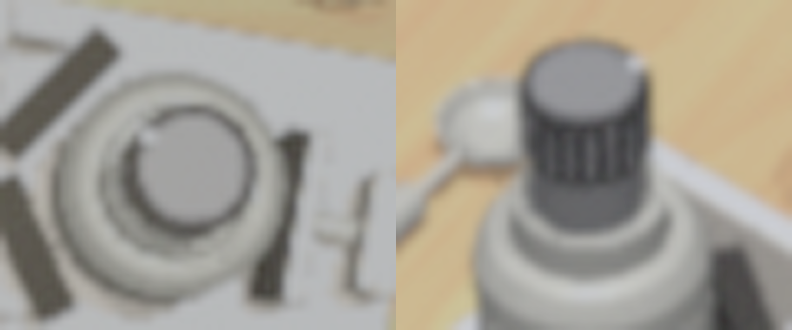

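```bash
cat > h.py <<'E'
from workcell import env
import numpy as np
from scipy.spatial.transform import Rotation as Ro
def ray(c,u,v,z):
    R,t=c["R"],c["t"]; o=-R.T@t; r=R.T@np.array([(u-c["cx"])/c["fx"],(v-c["cy"])/c["fy"],1]); return (o+r*(z-o[2])/r[2]).round(1)
def rot(s): return Ro.from_quat(np.roll(s["orientation"],-1)).as_matrix()
def st(tgt=None):
    s=env.read_state(); R=rot(s); tx=R[:,0]
    print("t",round(s["t"],2),"pos",s["position"].round(1),"yaw",round(np.arctan2(tx[1],tx[0]),3),"tilt",R[:2,2].round(4),"j",s["qpos"].round(2),"F",s["force"].round(1),"M",s["moment"].round(2),"open",round(s["opening"],1),"grip",round(s["grip_force"],1))
    if tgt is not None: print("tool shift",(R.T@(np.array(tgt)-s["position"])).round(1))
E
python3 - <<'E'
from h import *
T=np.load("top0.npz");S=np.load("scene0.npz")
for z in(184,185):
    print(ray(T,353.8,256.6,z),ray(S,288.5,243.7,z)); print(ray(T,347.3,252,z+1),ray(S,296,241.5,z+1))
st([514,-76,231])
E
```

```text
[521.2 -84.5 184. ] [519.6 -84.8 184. ]
[532.2 -69.  185. ] [531.4 -70.5 185. ]
[521.1 -84.4 185. ] [520.2 -85.7 185. ]
[532.2 -68.9 186. ] [532.  -71.4 186. ]
t 0.1 pos [ 148.5 -657.9  230.1] yaw 0.222 tilt [-0.0001  0.0021] j [-1.5   0.29  1.58  0.    1.28 -0.15] F [ 0.9  0.3 -0.5] M [ 0.02 -0.04  0.02] open 85.5 grip 0.0
tool shift [ 4.846e+02 -4.872e+02  3.000e-01]
```

Request:
step_arm(steps=[[[0.0408, -0.0398, 0], [0, 0, 0], 0.085], [[0.0408, -0.0398, 0], [0, 0, 0], 0.085], [[0.0408, -0.0398, 0], [0, 0, 0], 0.085], [[0.0408, -0.0398, 0], [0, 0, 0], 0.085], [[0.0408, -0.0398, 0], [0, 0, 0], 0.085], [[0.0408, -0.0398, 0], [0, 0, 0], 0.085], [[0.0408, -0.0398, 0], [0, 0, 0], 0.085], [[0.0408, -0.0398, 0], [0, 0, 0], 0.085]])

```text
t: 1.1
position: [397.4, -274.2, 231.0]
orientation: [-0.0, 0.994, 0.11, -0.0]
force: [0.5, -0.3, 0.3]
opening: 85.0
grip_force: 0.0
```

Request:
step_arm(steps=[[[0.0408, -0.0398, 0], [0, 0, 0], 0.085], [[0.0408, -0.0398, 0], [0, 0, 0], 0.085], [[0.0408, -0.0398, 0], [0, 0, 0], 0.085], [[0.0408, -0.0398, 0], [0, 0, 0], 0.085], [[0, 0, 0], [0, 0, -0.18], 0.085], [[0, 0, 0], [0, 0, -0.18], 0.085], [[0, 0, 0], [0, 0, -0.18], 0.085], [[0, 0, 0], [0, 0, -0.18], 0.085]])

```text
t: 2.1
position: [520.7, -84.6, 230.7]
orientation: [-0.0, 0.89, 0.456, -0.0]
force: [0.8, -1.1, 0.6]
opening: 84.8
grip_force: 0.0
```

Request:
step_arm(steps=[[[0, 0, 0], [0, 0, -0.18], 0.085], [[0, 0, 0], [0, 0, -0.18], 0.085], [[0, 0, 0], [0, 0, -0.18], 0.085], [[0, 0, 0], [0, 0, -0.18], 0.085], [[0, 0, 0], [0, 0, -0.18], 0.085], [[0, 0, 0], [0, 0, -0.18], 0.085], [[0, 0, 0], [0, 0, 0], 0.085], [[0, 0, 0], [0, 0, 0], 0.085]])

```text
t: 3.1
position: [520.9, -84.8, 231.0]
orientation: [-0.0, 0.532, 0.847, -0.0]
force: [-0.6, -0.0, -0.4]
opening: 85.0
grip_force: 0.0
```

```bash
python3 -c "
from h import *
st([520.5,-84.8,153])"
```

```text
t 3.1 pos [520.9 -84.8 231. ] yaw 2.019 tilt [-0.0005  0.0002] j [-0.35 -0.04  1.94  0.    1.25 -0.8 ] F [-0.6 -0.  -0.4] M [0.02 0.05 0.01] open 85.0 grip 0.0
tool shift [ 0.1 -0.3 78. ]
```

Request:
step_arm(steps=[[[0, 0, 0.019], [0, 0, 0], 0.085], [[0, 0, 0.019], [0, 0, 0], 0.085], [[0, 0, 0.019], [0, 0, 0], 0.085], [[0, 0, 0.019], [0, 0, 0], 0.085], [[0, 0, 0], [0, 0, 0], 0.052], [[0, 0, 0], [0, 0, 0], 0.052], [[0, 0, 0], [0, 0, 0], 0.052], [[0, 0, 0], [0, 0, 0], 0.052]], grip_force=30)

```text
t: 4.1
position: [521.6, -85.0, 156.2]
orientation: [0.001, 0.531, 0.847, 0.0]
force: [1.3, -0.2, 0.1]
opening: 52.0
grip_force: 0.0
```

```bash
python3 -c "
from h import *
st()
import cv2
c=env.camera('scene');z=lambda i:cv2.resize(i,None,fx=6,fy=6,interpolation=cv2.INTER_CUBIC)
d=env.camera('top')
cv2.imwrite('pics/c1.png',np.hstack([z(d['pixels'][220:295,325:390]),z(c['pixels'][215:290,255:320])]))"
```

```text
t 4.1 pos [521.6 -85.  156.2] yaw 2.022 tilt [ 0.0016 -0.0006] j [-0.35  0.04  2.   -0.    1.1  -0.8 ] F [ 1.3 -0.2  0.1] M [ 0.   -0.04  0.02] open 52.0 grip 0.0
```

View pics/c1.png

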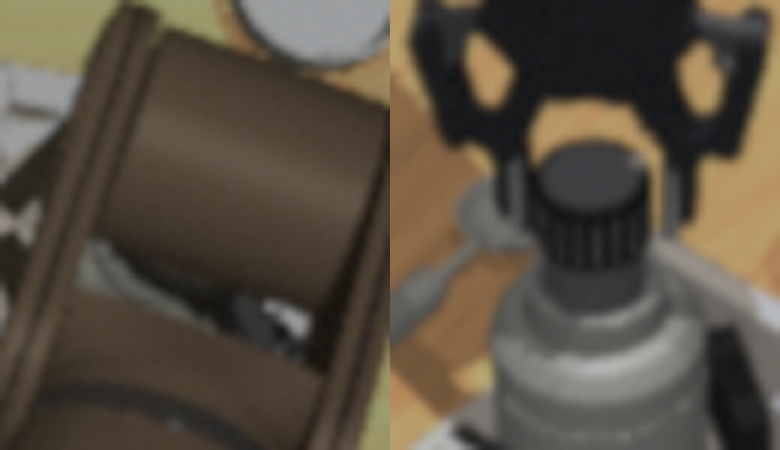

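The scene crop shows the knob centred between the pads: inner pad edges at x 527 and 663, knob spanning 537–651. The dot is at (632,160), and the fingertips end about mid-knob. I'll lower 4 mm and close.

Request:
step_arm(steps=[[[0, 0, 0.004], [0, 0, 0], 0.052], [[0, 0, 0], [0, 0, 0], 0.052], [[0, 0, 0], [0, 0, 0], 0.04], [[0, 0, 0], [0, 0, 0], 0.04], [[0, 0, 0], [0, 0, 0], 0.04]], grip_force=30)

```text
t: 4.82
position: [520.6, -84.9, 151.1]
orientation: [-0.001, 0.531, 0.847, -0.0]
force: [-2.9, -0.5, 0.3]
opening: 47.3
grip_force: 30.9
```

```bash
python3 -c "
from h import *
st()"
```

```text
t 4.83 pos [520.6 -84.9 151.1] yaw 2.022 tilt [-0.0014 -0.0001] j [-0.35  0.04  2.01 -0.    1.09 -0.8 ] F [-2.9 -0.5  0.3] M [-0.1   0.47 -0.02] open 47.3 grip 30.9
```

Request:
step_arm(steps=[[[0, 0, 0.0006], [0, 0, 0], 0.04], [[0, 0, 0], [0, 0, 0], 0.04]])

```text
t: 5.08
position: [520.7, -84.9, 151.0]
orientation: [-0.001, 0.531, 0.847, -0.0]
force: [-5.3, -1.5, 4.7]
opening: 47.3
grip_force: 31.2
```

Request:
step_arm(steps=[[[0, 0, 0], [0, 0, -0.05], 0.04], [[0, 0, 0], [0, 0, -0.05], 0.04]])

```text
t: 5.32
position: [520.6, -85.4, 151.2]
orientation: [-0.0, 0.488, 0.873, -0.001]
force: [-6.4, -3.2, 5.1]
opening: 47.2
grip_force: 31.3
```

```bash
python3 -c "
from h import *
st()"
```

```text
t 5.33 pos [520.6 -85.4 151.2] yaw 2.123 tilt [-0.0015 -0.0012] j [-0.35  0.04  2.01 -0.    1.09 -0.91] F [-6.4 -3.2  5.1] M [-0.4   1.1  -0.21] open 47.2 grip 31.3
```

Request:
step_arm(steps=[[[0, -0.0005, -0.0002], [0, 0, -0.1], 0.04], [[0, 0, -0.0002], [0, 0, -0.1], 0.04]])

```text
t: 5.58
position: [520.6, -85.5, 151.6]
orientation: [-0.0, 0.397, 0.918, -0.0]
force: [-3.7, -2.4, 5.4]
opening: 47.4
grip_force: 31.2
```

Request:
step_arm(steps=[[[0, 0, -0.0002], [0, 0, -0.1], 0.04], [[0, 0, -0.0002], [0, 0, -0.1], 0.04]])

```text
t: 5.82
position: [520.6, -85.4, 152.1]
orientation: [-0.0, 0.304, 0.953, -0.0]
force: [-4.9, -1.1, 3.8]
opening: 47.3
grip_force: 31.2
```

```bash
python3 -c "
from h import *
st()"
```

```text
t 5.83 pos [520.6 -85.4 152.1] yaw 2.524 tilt [-0.0003 -0.0004] j [-0.35  0.04  2.01 -0.    1.09 -1.31] F [-4.9 -1.1  3.8] M [-0.2   0.98 -0.15] open 47.3 grip 31.2
```

Request:
step_arm(steps=[[[0, 0, -0.0002], [0, 0, -0.1], 0.04], [[0, 0, -0.0002], [0, 0, -0.1], 0.04]])

```text
t: 6.08
position: [520.6, -85.3, 152.6]
orientation: [-0.0, 0.207, 0.978, -0.0]
force: [-5.6, -1.1, 4.6]
opening: 47.3
grip_force: 31.3
```

Request:
step_arm(steps=[[[0, 0, -0.0002], [0, 0, -0.1], 0.04], [[0, 0, -0.0001], [0, 0, -0.05], 0.04]])

```text
t: 6.32
position: [520.6, -85.2, 152.9]
orientation: [-0.0, 0.134, 0.991, -0.0]
force: [-4.7, -0.2, 4.4]
opening: 46.7
grip_force: 31.3
```

Request:
step_arm(steps=[[[0, 0, -0.0002], [0, 0, -0.1], 0.04]])

```text
t: 6.45
position: [520.6, -85.2, 153.1]
orientation: [-0.0, 0.084, 0.996, 0.0]
force: [-5.3, -0.9, 4.6]
opening: 46.8
grip_force: 31.3
```

Request:
step_arm(steps=[[[0, 0, -0.0002], [0, 0, -0.1], 0.04]])

```text
t: 6.58
position: [520.6, -85.1, 153.3]
orientation: [-0.0, 0.034, 0.999, 0.0]
force: [-5.0, -0.5, 6.2]
opening: 47.5
grip_force: 31.3
```

Request:
step_arm(steps=[[[0, 0, -0.0002], [0, 0, -0.1], 0.04]])

```text
t: 6.7
position: [520.6, -85.1, 153.5]
orientation: [-0.0, -0.016, 1.0, 0.0]
force: [-6.5, -0.2, 5.7]
opening: 47.2
grip_force: 31.3
```

Request:
step_arm(steps=[[[0, 0, -0.0002], [0, 0, -0.1], 0.04]])

```text
t: 6.82
position: [520.5, -85.0, 153.7]
orientation: [-0.0, -0.066, 0.998, 0.0]
force: [-5.1, -0.2, 4.9]
opening: 47.5
grip_force: 31.2
```

Request:
step_arm(steps=[[[0, 0, -0.0002], [0, 0, -0.1], 0.04]])

```text
t: 6.95
position: [520.5, -84.9, 153.9]
orientation: [-0.0, -0.116, 0.993, 0.001]
force: [-5.5, 0.2, 5.0]
opening: 47.3
grip_force: 31.2
```

Request:
step_arm(steps=[[[0, 0, -0.0002], [0, 0, -0.1], 0.04]])

```text
t: 7.08
position: [520.4, -84.8, 153.9]
orientation: [-0.0, -0.165, 0.986, 0.001]
force: [-4.4, 1.1, 4.1]
opening: 47.4
grip_force: 31.1
```

Request:
step_arm(steps=[[[0, 0, 0], [0, 0, -0.1], 0.04]])

```text
t: 7.2
position: [520.2, -84.7, 153.0]
orientation: [-0.0, -0.215, 0.977, 0.001]
force: [-3.3, 0.9, -1.4]
opening: 47.5
grip_force: 31.1
```

```bash
python3 -c "
from h import *
st()
import cv2
c=env.camera('scene');np.savez('s2.npz',**c);z=lambda i:cv2.resize(i,None,fx=8,fy=8,interpolation=cv2.INTER_CUBIC)
cv2.imwrite('pics/c2.png',z(c['pixels'][215:285,250:330]))"
```

```text
t 7.2 pos [520.2 -84.7 153. ] yaw -2.708 tilt [-0.0011  0.001 ] j [-0.35  0.04  2.01  0.    1.1  -2.36] F [-3.3  0.9 -1.4] M [-0.02  0.59  0.  ] open 47.5 grip 31.1
```

View pics/c2.png

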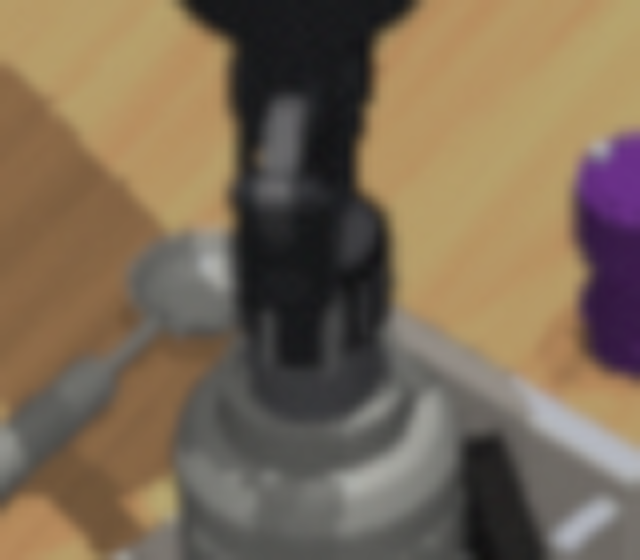

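The push vanished (Fz 4 → −1.4 N, TCP down 0.9 mm) after backing about 1.5 rad. The picture shows the knob at (310,280), upright and gripped, with the dot hidden behind the finger. So this is the drop point, and I'll lower into it.

Request:
step_arm(steps=[[[0, 0, 0.0015], [0, 0, 0], 0.04], [[0, 0, 0.0015], [0, 0, 0], 0.04]])

```text
t: 7.5
position: [520.2, -84.7, 149.9]
orientation: [-0.0, -0.213, 0.977, 0.001]
force: [-4.0, 0.9, 1.3]
opening: 47.1
grip_force: 31.1
```

Request:
step_arm(steps=[[[0, 0, 0.001], [0, 0, 0], 0.04], [[0, 0, 0], [0, 0, 0], 0.04]])

```text
t: 7.75
position: [520.3, -84.7, 149.7]
orientation: [-0.001, -0.213, 0.977, 0.001]
force: [-4.8, 0.6, 4.5]
opening: 47.1
grip_force: 31.5
```

Dropped and seated: the push is back 4 mm lower. Now I'll turn it forward, following the pitch.

Request:
step_arm(steps=[[[0, 0, 0.0002], [0, 0, 0.1], 0.04], [[0, 0, 0.0002], [0, 0, 0.1], 0.04], [[0, 0, 0.0003], [0, 0, 0.12], 0.04], [[0, 0, 0.0003], [0, 0, 0.12], 0.04]])

```text
t: 8.25
position: [520.5, -84.5, 148.7]
orientation: [-0.0, 0.007, 1.0, 0.001]
force: [-5.5, 2.4, 3.7]
opening: 47.0
grip_force: 31.3
```

Request:
step_arm(steps=[[[0, 0, 0.0004], [0, 0, 0.16], 0.04], [[0, 0, 0.0004], [0, 0, 0.16], 0.04], [[0, 0, 0.0004], [0, 0, 0.16], 0.04], [[0, 0, 0.0004], [0, 0, 0.16], 0.04]])

```text
t: 8.75
position: [520.6, -84.7, 147.2]
orientation: [-0.0, 0.322, 0.947, 0.0]
force: [-3.7, 2.2, 3.2]
opening: 47.3
grip_force: 31.4
```

```bash
python3 -c "
from h import *
st()"
```

```text
t 8.75 pos [520.6 -84.7 147.2] yaw 2.486 tilt [-0.0003  0.0007] j [-0.35  0.05  2.01  0.    1.08 -1.27] F [-3.7  2.2  3.2] M [0.39 0.85 0.11] open 47.3 grip 31.4
```

Request:
step_arm(steps=[[[0, 0, 0.0004], [0, 0, 0.16], 0.04], [[0, 0, 0.0004], [0, 0, 0.16], 0.04], [[0, 0, 0.0004], [0, 0, 0.16], 0.04], [[0, 0, 0.0004], [0, 0, 0.16], 0.04], [[0, 0, 0.0004], [0, 0, 0.16], 0.04], [[0, 0, 0.0004], [0, 0, 0.16], 0.04], [[0, 0, 0.0004], [0, 0, 0.16], 0.04], [[0, 0, 0.0004], [0, 0, 0.16], 0.04]])

```text
t: 9.75
position: [520.3, -85.1, 144.1]
orientation: [-0.0, 0.823, 0.567, -0.001]
force: [-5.4, 1.2, 4.3]
opening: 47.0
grip_force: 31.7
```

Request:
step_arm(steps=[[[0, 0, 0.0004], [0, 0, 0.16], 0.04], [[0, 0, 0.0004], [0, 0, 0.16], 0.04], [[0, 0, 0.0004], [0, 0, 0.16], 0.04], [[0, 0, 0.0004], [0, 0, 0.16], 0.04], [[0, 0, 0.0003], [0, 0, 0.16], 0.04], [[0, 0, 0.0004], [0, 0, 0.16], 0.04], [[0, 0, 0.0004], [0, 0, 0.16], 0.04], [[0, 0, 0.0004], [0, 0, 0.16], 0.04]])

```text
t: 10.75
position: [520.1, -85.3, 141.1]
orientation: [0.0, 0.999, -0.036, -0.001]
force: [-7.8, 0.5, 5.5]
opening: 47.2
grip_force: 31.6
```

```bash
python3 -c "
from h import *
st()"
```

```text
t 10.75 pos [520.1 -85.3 141.1] yaw -0.073 tilt [-0.002  -0.0007] j [-0.35  0.06  2.01 -0.    1.07  1.29] F [-7.8  0.5  5.5] M [-0.    1.25  0.2 ] open 47.2 grip 31.6
```

Request:
step_arm(steps=[[[-0.0004, 0, 0.0003], [0, 0, 0.16], 0.04], [[0, 0, 0.0004], [0, 0, 0.16], 0.04], [[0, 0, 0.0004], [0, 0, 0.16], 0.04], [[0, 0, 0.0004], [0, 0, 0.16], 0.04], [[0, 0, 0.0003], [0, 0, 0.16], 0.04], [[0, 0, 0.0004], [0, 0, 0.16], 0.04], [[0, 0, 0.0004], [0, 0, 0.16], 0.04], [[0, 0, 0.0004], [0, 0, 0.16], 0.04]])

```text
t: 11.75
position: [519.6, -85.1, 137.9]
orientation: [0.001, 0.78, -0.626, -0.001]
force: [-5.7, 0.8, 4.5]
opening: 47.4
grip_force: 31.5
```

Request:
step_arm(steps=[[[0, 0, 0], [0, 0, 0], 0.04], [[0, 0, -0.0006], [0, 0, 0], 0.04], [[0, 0, 0], [0, 0, 0], 0.06], [[0, 0, 0], [0, 0, 0], 0.06], [[0, 0, 0], [0, 0, 0], 0.06]])

```text
t: 12.38
position: [520.9, -85.2, 138.4]
orientation: [-0.0, 0.781, -0.624, 0.001]
force: [0.2, 0.8, -0.1]
opening: 59.8
grip_force: 0.0
```

```bash
python3 -c "
from h import *
st()
import cv2
c=env.camera('scene');z=lambda i:cv2.resize(i,None,fx=8,fy=8,interpolation=cv2.INTER_CUBIC)
cv2.imwrite('pics/c3.png',z(c['pixels'][215:285,250:330]))"
```

```text
t 12.38 pos [520.9 -85.2 138.4] yaw -1.348 tilt [ 0.0018 -0.0004] j [-0.35  0.06  2.02  0.    1.06  2.56] F [ 0.2  0.8 -0.1] M [ 0.04  0.01 -0.03] open 59.8 grip 0.0
```

View pics/c3.png

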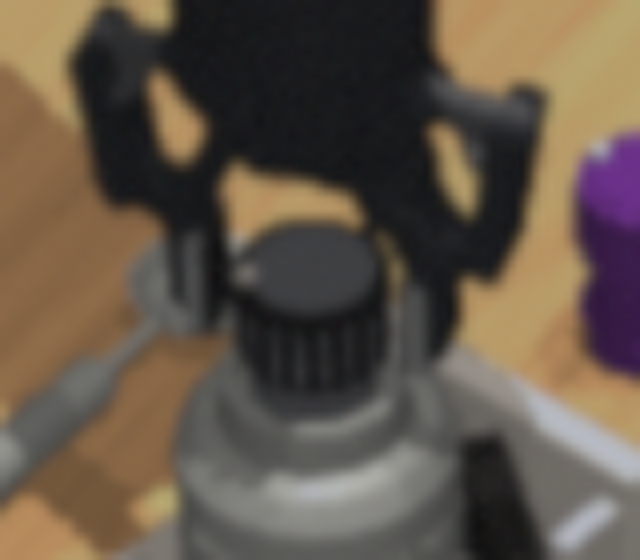

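The dot is visible at (248,272) in the crop (image (281,249)). The knob is level and clearly lower, its direction matches the turn count, and it needs about 1.44 rad more. Next is the re-grip.

Request:
step_arm(steps=[[[0, 0, 0], [0, 0, -0.18], 0.06], [[0, 0, 0], [0, 0, -0.18], 0.06], [[0, 0, 0], [0, 0, -0.18], 0.06], [[0, 0, 0], [0, 0, -0.18], 0.06], [[0, 0, 0], [0, 0, -0.18], 0.06], [[0, 0, 0], [0, 0, -0.18], 0.06], [[0, 0, 0], [0, 0, -0.18], 0.06], [[0, 0, 0], [0, 0, -0.18], 0.06]])

```text
t: 13.42
position: [520.5, -85.1, 138.2]
orientation: [0.0, 0.999, 0.049, 0.0]
force: [0.2, -0.4, -0.2]
opening: 60.0
grip_force: 0.0
```

Request:
step_arm(steps=[[[0, 0, 0], [0, 0, 0], 0.06], [[0, 0, 0], [0, 0, 0], 0.04], [[0, 0, 0], [0, 0, 0], 0.04], [[0, 0, 0], [0, 0, 0], 0.04], [[0, 0, 0], [0, 0, 0], 0.04]])

```text
t: 14.05
position: [520.4, -85.1, 138.3]
orientation: [0.0, 0.999, 0.046, 0.0]
force: [-1.0, 0.4, 1.3]
opening: 46.9
grip_force: 30.8
```

```bash
python3 -c "
from h import *
st()"
```

```text
t 14.05 pos [520.4 -85.1 138.3] yaw 0.091 tilt [ 0.0005 -0.0001] j [-0.35  0.06  2.02  0.    1.07  1.12] F [-1.   0.4  1.3] M [ 0.06  0.01 -0.  ] open 46.9 grip 30.8
```

Request:
step_arm(steps=[[[0, 0, 0.0005], [0, 0, 0.16], 0.04], [[0, 0, 0.0004], [0, 0, 0.16], 0.04], [[0, 0, 0.0004], [0, 0, 0.16], 0.04], [[0, 0, 0.0004], [0, 0, 0.16], 0.04]])

```text
t: 14.55
position: [520.2, -85.0, 136.7]
orientation: [-0.0, 0.962, -0.273, -0.0]
force: [-1.4, 0.6, 2.8]
opening: 47.4
grip_force: 30.9
```

Request:
step_arm(steps=[[[0, 0, 0.0004], [0, 0, 0.16], 0.04], [[0, 0, 0.0004], [0, 0, 0.16], 0.04], [[0, 0, 0.0003], [0, 0, 0.16], 0.04], [[0, 0, 0.0004], [0, 0, 0.16], 0.04], [[0, 0, 0.0004], [0, 0, 0.15], 0.04], [[0, 0, 0], [0, 0, 0], 0.04], [[0, 0, 0], [0, 0, 0], 0.04]])

```text
t: 15.42
position: [520.1, -85.4, 134.8]
orientation: [0.0, 0.785, -0.619, 0.0]
force: [-1.4, -0.8, 3.8]
opening: 47.2
grip_force: 31.1
```

```bash
python3 -c "
from h import *
st()
import cv2
c=env.camera('scene');z=lambda i:cv2.resize(i,None,fx=8,fy=8,interpolation=cv2.INTER_CUBIC)
cv2.imwrite('pics/c4.png',z(c['pixels'][215:285,250:330]))"
```

```text
t 15.43 pos [520.1 -85.4 134.8] yaw -1.336 tilt [-0.0004 -0.0007] j [-0.35  0.06  2.02 -0.    1.06  2.55] F [-1.4 -0.8  3.8] M [-0.28  0.43 -0.1 ] open 47.2 grip 31.1
```

View pics/c4.png

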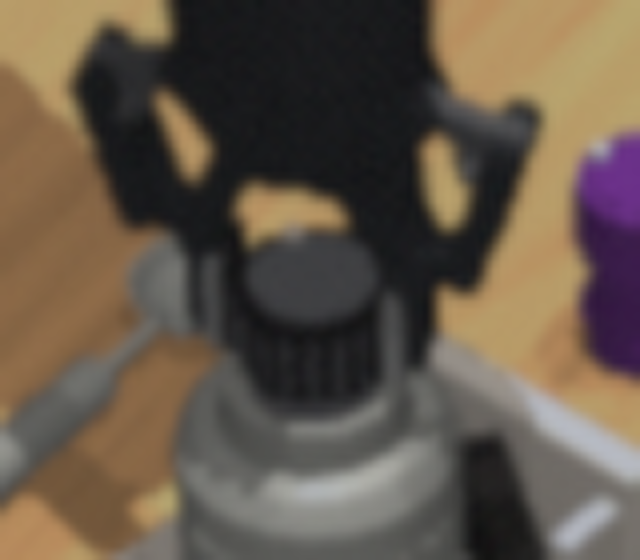

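The dot is now at the back-left of the knob, at (293,233). That is a yaw of about 2.37 rad against 2.39 at the drop. The stopper is level, about 8 mm above the rim, and gripped with 31 N.

```bash
python3 -c "
from h import *
print(env.hand_in())"
```

```text
the job is handed in; nothing more can be done
None
```

I backed the stopper about 1.5 rad until it dropped at the thread start, then turned it forward one full turn with one re-grip, and handed it in at about 15.4 s: level, about 8 mm above the rim by my estimate, still gripped with 31 N (no verdict was returned).

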